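# Load a culture dish on the shuttle and index it under the macro camera

### The job

Set the culture dish that lies by itself on the worktop flat between the four locating pins of the sliding carriage and let go of it while the carriage is still at its loading end. Then grip the carriage's knob and ease the carriage along its rail until its spring ball clicks into the notch under the camera lens, without running on past the notch and with the dish still lying between the pins. Finish while still gripping the knob with the carriage resting in the notch, and leave everything else on the table where it is.

Things in the scene. Friction and masses are not known exactly. Their poses are not given: they have to be found in the camera images.
- dish: The culture dish: a round closed dish, clear with a pink filling, 59 mm wide, 12 mm high, lying flat and alone on the worktop left of the rail (not the two empty dishes stacked behind the blue tip box). Origin: centre of its underside, z up.
- nest (a point): Centre of the dish's place on the dark carriage plate (bright round window), on the plate's top, 28 mm above the worktop. Four steel dowel pins, 6 mm thick, 8 mm high, round-topped, stand at 33.5 mm radius on the diagonals of its axes; its x and y sides are open for fingers, 41 mm between pins. Moves with the carriage. y: slide direction from loading end to camera; z up.
- lens_axis (a point): Point on the camera's upright optical axis at nest height: the nest's centre is there when the 12 mm spring ball on the carriage's far flank sits in the stand's 8 mm wide notch. The ball draws the carriage in over the last 3 mm, then holds it: about 10 N push it on out. Axes as the nest's. The black lens (33 mm wide) and grey camera hang 82 to 184 mm above this point.
- coverslip_box: Bystander: small pale box, 36 x 36 x 17 mm. Origin: centre of its underside.
- syringe: Bystander: white syringe, 106 mm long, 18 mm high, behind the dish. Origin: centre of its underside.
- camera_stand: Stand clamped on the base plate. Origin: on the plate under the lens axis, 10 mm above the worktop. A 13 mm post stands 80 mm to its +x (far) side, 210 mm high; its steel index bar, with the notch, runs along the carriage 52 mm to +x, top 34 mm above the worktop.
- rail: Grey base plate with the rail, fixed. Origin: on the worktop under the rail's middle; y along the rail to the camera end. Plate 360 mm long (y), 50 mm to the near and 100 mm to the far side (x), 10 mm high. Carriage plate: 78 mm wide, from 125 mm behind to 40 mm ahead of the nest. Beyond the rail stands a microscope, its head from 0.59 m ahead of the robot: swing across close to the robot.
- knob (a point): Black knob on the carriage's trailing end, 105 mm behind the nest (its -y). This point: middle of its knurled grip, an upright cylinder 17 mm in diameter and 23 mm high, 58.5 mm above the worktop, free all round; below it a 10 mm neck down to the carriage plate, 30 mm under this point. Axes as the nest's.
- carriage: Sliding carriage with nest and knob; origin on the worktop under the nest. Travel 170 mm: at the loading stop the nest is 43 mm behind the rail's middle (rail y), at the far stop 127 mm ahead. It starts within 20 mm of the loading stop; within 50 mm counts as the loading end. Drags with 1.5 N, stays where left. Notch at 128 to 148 mm from the loading stop: the stand is clamped elsewhere each time.
- objective_pot: Bystander: black round pot, 41 mm wide, 51 mm high, right of the rail. Origin: centre of its underside.
There are look-alikes about, which are no part of the job. Leave any yellow look-alike of the dish alone.

How it is judged:
On the way:
1. the dish lies flat between the pins, let go, with the carriage still at its loading end (horizontal distance between dish and nest below 0.004 m and z of dish in the frame of nest between -0.002 and 0.002 m and angle between dish's own z axis and vertical below 0.06 rad and contact force between the fingers and dish below 0.05 N and y of nest in the frame of rail below 0.007 m), for 0.2 s.
At the end, for the whole second after the job is handed in: The carriage rests in the notch (nest within 2 mm of the lens axis, still), the knob is held between the fingers (over 3 N, grasp point within 15 mm of its axis and 30 mm of its middle), and the dish lies flat between the pins (within 4 mm of the nest, 2 mm in height), not touched by the fingers (horizontal distance between nest and lens_axis below 0.002 m and distance between the grasp point and knob below 0.03 m and contact force between the fingers and carriage above 3 N and horizontal distance between the grasp point and knob below 0.015 m and linear speed of carriage below 0.005 m/s and horizontal distance between dish and nest below 0.004 m and z of dish in the frame of nest between -0.002 and 0.002 m and angle between dish's own z axis and vertical below 0.06 rad and contact force between the fingers and dish below 0.05 N); the arm keeps its last pose, push and grip.
It fails at once if the carriage was pushed on more than 8 mm past the notch (y of nest in the frame of lens_axis above 0.008 m).
It fails at once if a bystander was moved by more than 20 mm (distance of any of coverslip_box, syringe, objective_pot from where it was at the start of the episode above 0.02 m).
It also fails if it takes over 61 s, if anything falls off the work surface, if the arm or the gripper's body presses on something with over 40 N, if the wrist force passes 120 N, or if a joint passes its speed limit or range.

### The arm

A 7-joint arm with a two-finger parallel gripper is mounted at the origin on a cart in front of the work surface, level with it; the furniture and walls round the work are solid. World frame = base frame: x ahead of the robot, y to its left, z up, the work surface at z = 0. Lengths are in m, angles in rad, forces in N, time in s.
With the tool pointing down it reaches from about 0.4 to 0.75 m from the base axis. Payload 19.5 kg.
Tool frame: the origin (TCP) lies at the very end of the fingers, on their centre line; the grasp point (between the pads) lies 19 mm behind it (robot.tcp_to_grasp is the y of the grasp point in the tool frame, in m); y points along the fingers, x is the direction in which the jaws open and shut, and the axes are right-handed (so a half turn about y gives the same grasp; the last joint's range is limited). The gripper opens to 85 mm and grips with 20 to 120 N. Pads are 22 mm wide; open, the fingers measure 114 mm over their backs; the gripper's body (76 mm by 85 mm) begins 54 mm behind the grasp point. The pads swing forward as they close: fully open they stand 13 mm farther back than shut.
Start: joints at [-1.169, 0.707, -0.028, 1.485, 0.022, 0.951, -0.075], TCP at [0.247, 0.519, 0.231] pointing down, gripper open.
Joint ranges: [-2.71, 2.71], [-0.32, 2.16], [-1.57, 1.52], [0, 2.45], [-1.46, 4.6], [0, 2.02], [-2.83, 2.83]. Speed limits (rad/s): [1.89, 1.89, 2.57, 2.57, 3.01, 3.01, 3.01].

### API

Orientations are given as a 3x3 rotation matrix whose columns are the frame's x, y, z axes.
In Python, from rig import robot gives the robot as it stands.
- The arm moves only by the tool step_arm, never from a script. Its arguments are lists of equal length, an entry for each row: "turn": the turn, a rotation vector about the tool's x, y, z in rad, a list of three; "slide": the shift along the tool's x, y, z in m, a list of three; "gripper": the finger opening in m, from 0 to 0.0854. A call has 1 to 8 rows; each row is the pose to reach, as a shift and turn from the pose commanded when the call began, along the tool's axes at that moment; what a row does not reach only later rows make up. A row lasts 1/8 s, in which the tool goes at most 62.5 mm and 10.7 degrees, less where a joint would pass 70% of its speed; a pose out of reach is approached as far as the arm can. A call with a gripper value outside its range is refused whole. The fingers move at their own pace and stop on an object; "newtons" is the grip in N (left out, the last holds). Time passes only in rows, so rows that repeat a pose let the fingers close. It gives the time, the measured TCP pose, the force and the opening at its end, in the units of the state.
- robot.get_state(): the state, without advancing time (a new reading comes with each control period).
- robot.get_image(name): name is "scene" or "top" or "wrist"; returns (picture, depth): 400x640x3 uint8, red, green, blue; 400x640 float32, m along the optical axis (not along the pixel's ray), 0 where there is no reading.
- robot.camera_params(name): a dict with "fov_y" (degrees; the focal length in pixels is half the picture's height over the tangent of half this angle, whatever the lens; pixels are square), "cx", "cy" (the principal point, pixels), "world_from_camera" (4x4, takes a point from camera to world coordinates). Camera axes: x right, y down, z forward; pixel columns grow to the right and rows downward; lengths in m; the calibration is good to about 2 mm. A picture is of the moment at which its call begins: read the wrist's pose just before it. camera_params takes no time and is no camera call; for the wrist camera it gives the pose at the moment of the call.
- robot.sign_off(): hands the job in, once; it reports no verdict.
Trained networks look in the newest picture that a camera, given by its name, has taken for a name from the list of things; names that differ only in an ending like _2 or _b are one class to them, and where a whole thing is asked for, a point or a joint stands for the part that bears it (a point fixed in the world has none). Each returns a list of dicts, best first, with "conf" (0 to 1); they miss things now and then, are a little off and sometimes report something else, mostly with a low value. They report only what shows in the picture. A call takes as long as a camera call. They do not tell look-alikes from the thing itself.
- robot.look_for(camera, thing): "rect" ([left, top, right, bottom] as shares, 0 to 1, of the picture: columns of its width, rows of its height, round what is visible of it).
- robot.cut_out(camera, thing): "pixels" (400x640 bool, what is visible of it) and "rect" ([left, top, right, bottom] as shares, 0 to 1, of the picture: columns of its width, rows of its height, round what is visible of it).
- robot.tip_of(camera, thing): "centre" ([column, row] as shares, 0 to 1, of the picture: columns of its width, rows of its height: a listed point, or the origin of a listed thing).
The state is a dict: "time": time; "joint_pos": joint angles; "joint_vel": joint speeds; "effort": joint torques, N m; "tcp_pos": TCP position; "eef_rot": TCP orientation; "ft_force": force on the tool from outside, world axes, zero at the start; "ft_torque": the same for the moment, N m; "gripper_width": finger opening in m.
Only numpy, scipy, OpenCV 4.12 (cv2) and the standard library are available. Lean on these libraries where they do the work, as an engineer would, in place of code of your own. Each camera call takes 0.05 s, during which the arm holds its last target.

## Working session

There is one attempt and no reset: what is moved stays moved. The work goes in short steps, Python scripts to look and compute and a tool call to move; the robot and the scene stay as the last step left them, time stands still between calls to the robot, and variables do not carry over. Pictures are saved under pics/ and viewed, and the job is handed in when it is done.

Besides the shell and the picture viewer there is one more tool, called as a command line: name --argument value ..., lists and objects as JSON in quotes. step_arm: Moves the arm, as the interface text tells. Its arguments: {"type":"object","properties":{"turn":{"type":"array","items":{"type":"array","items":{"type":"number"}}},"slide":{"type":"array","items":{"type":"array","items":{"type":"number"}}},"gripper":{"type":"array","items":{"type":"number"}},"newtons":{"type":"number"}},"required":["turn","slide","gripper"]}

```bash
ls; mkdir -p pics; cat > h.py <<'E'
import numpy as np, cv2
from rig import robot
def K(p):
    f=200/np.tan(np.radians(p['fov_y'])/2); return f,p['cx'],p['cy']
def grab(name,fn=None):
    p=robot.camera_params(name); im,d=robot.get_image(name)
    if fn: cv2.imwrite('pics/'+fn,im[:,:,::-1])
    return im,d,p
def ray(p,u,v):
    f,cx,cy=K(p); T=np.array(p['world_from_camera'])
    return T[:3,3],T[:3,:3]@np.array([(u-cx)/f,(v-cy)/f,1])
def onz(p,u,v,z):
    o,r=ray(p,u,v); return o+r*(z-o[2])/r[2]
def pt(p,u,v,d):
    o,r=ray(p,u,v); return o+r*d
def proj(p,X):
    f,cx,cy=K(p); T=np.array(p['world_from_camera']); c=T[:3,:3].T@(np.array(X)-T[:3,3])
    return f*c[0]/c[2]+cx, f*c[1]/c[2]+cy
def cloud(p,d):
    f,cx,cy=K(p); T=np.array(p['world_from_camera'])
    v,u=np.mgrid[0:400,0:640]; c=np.stack([(u-cx)/f*d,(v-cy)/f*d,d],-1)
    return c@T[:3,:3].T+T[:3,3]
E
python3 - <<'E'
from h import *
np.set_printoptions(precision=4,suppress=True)
for n in ['scene','top','wrist']:
    im,d,p=grab(n,n+'0.png'); np.savez(n+'0.npz',im=im,d=d); print(n,p)
s=robot.get_state(); print(s, robot.tcp_to_grasp)
E
```

```text
pics
scene {'fov_y': 45.671354115373845, 'cx': 315.05943717064605, 'cy': 187.03875353652353, 'world_from_camera': array([[ 0.8398, -0.4068,  0.3596,  0.0364],
       [-0.5429, -0.6357,  0.5487, -0.6917],
       [ 0.0054, -0.656 , -0.7547,  1.002 ],
       [ 0.    ,  0.    ,  0.    ,  1.    ]])}
top {'fov_y': 56.88816072395256, 'cx': 322.0310636146441, 'cy': 197.28698620719044, 'world_from_camera': array([[ 0.0239, -0.9896,  0.1421,  0.3478],
       [-0.9997, -0.0231,  0.0072, -0.0097],
       [-0.0039, -0.1422, -0.9898,  1.0834],
       [ 0.    ,  0.    ,  0.    ,  1.    ]])}
wrist {'fov_y': 61.39602698873047, 'cx': 318.18709349357016, 'cy': 194.11497916441613, 'world_from_camera': array([[ 0.4292,  0.8713,  0.2381,  0.1865],
       [ 0.9032, -0.4138, -0.1141,  0.5481],
       [-0.0009,  0.264 , -0.9645,  0.3737],
       [ 0.    ,  0.    ,  0.    ,  1.    ]])}
{'time': 0.15, 'joint_pos': array([-1.1687,  0.7069, -0.0277,  1.4849,  0.022 ,  0.9509, -0.0755]), 'joint_vel': array([ 0.0004, -0.0008, -0.0008, -0.0002,  0.0009, -0.    ,  0.0003]), 'effort': array([  0.0005, -88.3287,   1.2348, -23.6179,   0.017 ,   0.0055,
        -0.    ]), 'tcp_pos': array([0.2468, 0.5191, 0.2309]), 'eef_rot': array([[ 0.4293, -0.0003, -0.9031],
       [ 0.9031, -0.0007,  0.4293],
       [-0.0008, -1.    , -0.    ]]), 'ft_force': array([-0.0667, -0.8791,  0.0044]), 'ft_torque': array([-0.003 , -0.0066,  0.0069]), 'gripper_width': 0.08549356382221698} -0.0187
```

View pics/scene0.png

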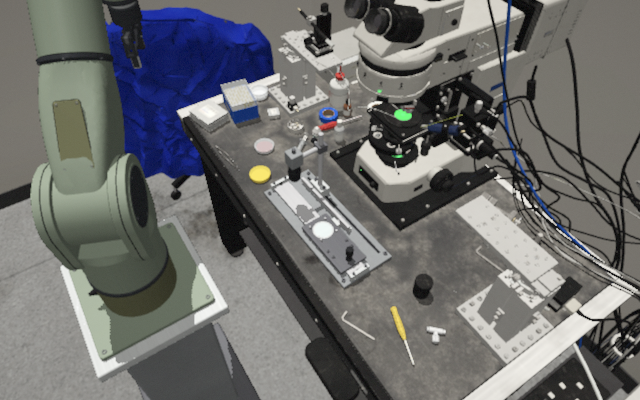

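View pics/top0.png

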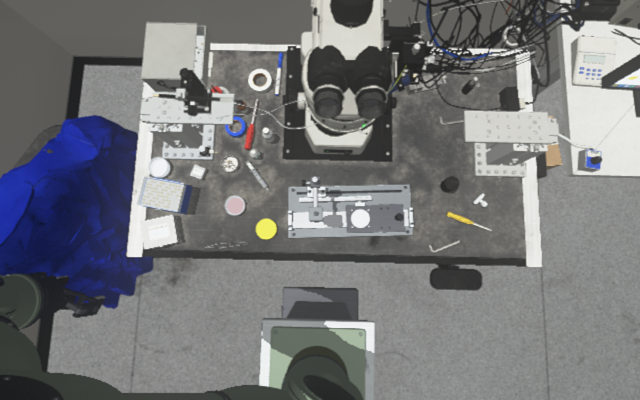

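View pics/wrist0.png

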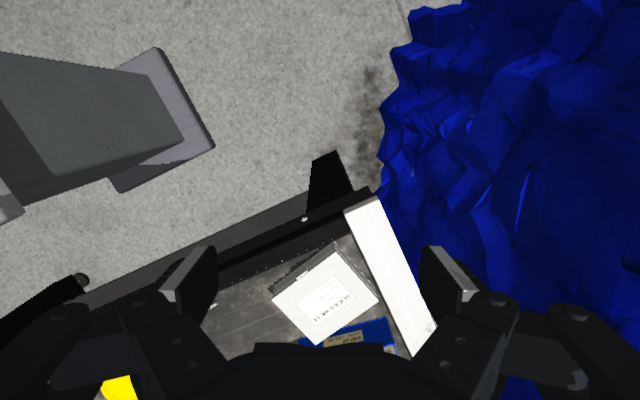

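Candidates for the dish in the top view are the pink dish at (235,205), the yellow look-alike at (266,229), the stacked empty dishes at (160,168) and the bright nest window at (360,218). I choose the pink one, which is alone and left of the rail. Next I check it in a close crop and measure.

```bash
python3 - <<'E'
from h import *
np.set_printoptions(precision=4,suppress=True)
im=np.load('top0.npz')['im'][:,:,::-1]; 
c=cv2.resize(im[150:260,200:430],None,fx=3.4,fy=3.4,interpolation=cv2.INTER_CUBIC); cv2.imwrite('pics/topc.png',c)
im=np.load('scene0.npz')['im'][:,:,::-1]
c=cv2.resize(im[110:290,210:400],None,fx=3.3,fy=3.3,interpolation=cv2.INTER_CUBIC); cv2.imwrite('pics/scenec.png',c)
C={}
for n in ['top','scene']:
    z=np.load(n+'0.npz'); p=robot.camera_params(n); P=cloud(p,z['d'])
    print(n)
    robot.get_image(n)
    for t in ['dish','nest','knob','lens_axis','rail','camera_stand','coverslip_box','syringe','objective_pot']:
        for r in robot.tip_of(n,t)[:2]:
            u,v=r['centre'][0]*640,r['centre'][1]*400
            zz={'nest':.028,'knob':.0585,'lens_axis':.028,'camera_stand':.01}.get(t,0)
            print(t,round(r['conf'],2),round(u,1),round(v,1),'onz',onz(p,u,v,zz),'depthpt',P[int(round(v)),int(round(u))])
E
```

```text
top
dish 0.8 266.7 231.9 onz [0.3973 0.1577 0.    ] depthpt [0.3964 0.1549 0.0123]
dish 0.72 235.9 205.8 onz [0.472  0.2523 0.    ] depthpt [0.4697 0.2483 0.0154]
nest 0.71 359.6 219.7 onz [ 0.437 -0.111  0.028] depthpt [ 0.4363 -0.1122  0.0275]
knob 0.89 401.7 219.6 onz [ 0.4375 -0.225   0.0585] depthpt [ 0.4391 -0.2323  0.0276]
rail 0.67 350.5 221.0 onz [ 0.435  -0.0871  0.    ] depthpt [ 0.433  -0.0867  0.0249]
camera_stand 0.74 315.1 222.9 onz [0.4262 0.0166 0.01  ] depthpt [0.4253 0.0166 0.0183]
coverslip_box 0.67 234.7 202.1 onz [0.483  0.2565 0.    ] depthpt [0.4819 0.253  0.0109]
coverslip_box 0.44 197.1 170.6 onz [0.5755 0.3748 0.    ] depthpt [0.5705 0.3687 0.018 ]
syringe 0.72 444.6 184.9 onz [ 0.5491 -0.3654  0.    ] depthpt [ 0.5401 -0.351   0.0472]
syringe 0.45 258.0 175.2 onz [0.5656 0.1914 0.    ] depthpt [0.5636 0.189  0.0132]
objective_pot 0.49 445.1 186.3 onz [ 0.5448 -0.3668  0.    ] depthpt [ 0.5373 -0.3512  0.0465]
scene
dish 0.83 260.7 174.9 onz [0.4079 0.1591 0.    ] depthpt [0.404  0.148  0.0121]
dish 0.66 267.5 145.8 onz [0.4825 0.2529 0.    ] depthpt [0.477  0.2381 0.0141]
nest 0.9 327.4 227.5 onz [ 0.4532 -0.1143  0.028 ] depthpt [ 0.4528 -0.1129  0.0288]
knob 0.82 351.4 250.7 onz [ 0.4502 -0.219   0.0585] depthpt [ 0.4441 -0.2246  0.0695]
lens_axis 0.62 295.8 196.0 onz [0.4399 0.0176 0.028 ] depthpt [0.445  0.0254 0.0169]
rail 0.7 314.8 228.3 onz [ 0.4362 -0.0821  0.    ] depthpt [ 0.4267 -0.0975  0.026 ]
camera_stand 0.28 327.0 228.0 onz [ 0.459  -0.1043  0.01  ] depthpt [ 0.4509 -0.1158  0.0293]
coverslip_box 0.62 274.9 113.6 onz [0.5751 0.3705 0.    ] depthpt [0.5664 0.3527 0.015 ]
syringe 0.61 296.5 151.0 onz [0.5447 0.1867 0.    ] depthpt [0.4447 0.0117 0.199 ]
objective_pot 0.81 416.8 291.7 onz [ 0.5382 -0.3655  0.    ] depthpt [ 0.5254 -0.3747  0.0255]
objective_pot 0.29 295.0 197.7 onz [0.4465 0.0341 0.    ] depthpt [0.439  0.0208 0.0169]
```

View pics/topc.png

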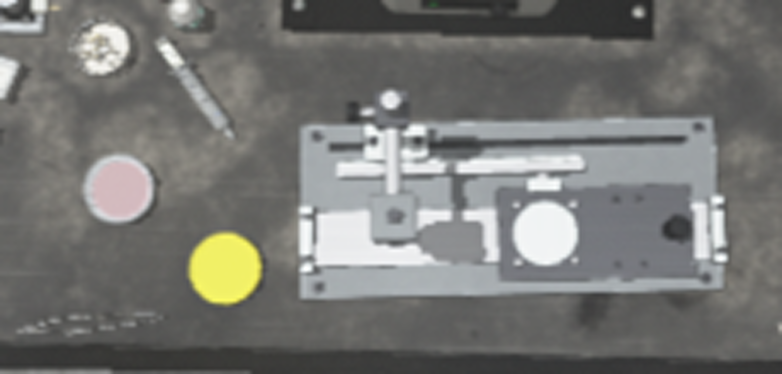

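View pics/scenec.png

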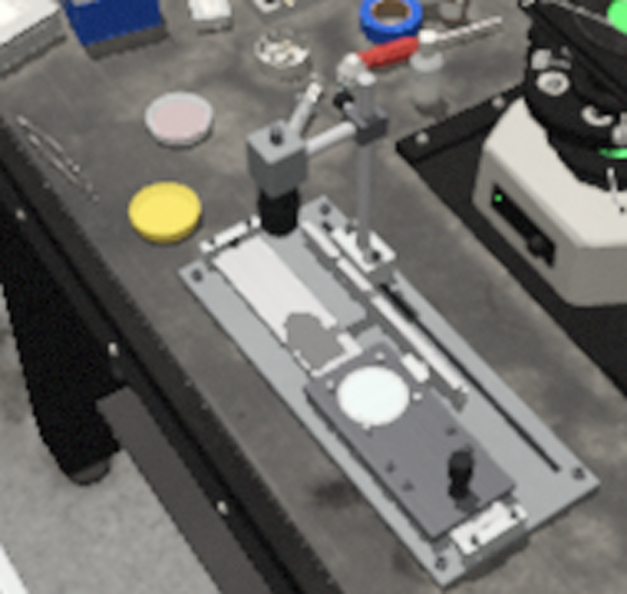

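The crop confirms it: a clear dish with pink filling at top (235,205) and scene (264,146), lying alone. The yellow one is at top (266,229). I move the wrist camera above it.

step_arm --turn '[[0,-0.08,0],[0,-0.16,0],[0,-0.24,0],[0,-0.32,0],[0,-0.4,0],[0,-0.48,0],[0,-0.48,0],[0,-0.48,0]]' --slide '[[-0.025,0.005,-0.053],[-0.05,0.01,-0.106],[-0.075,0.015,-0.159],[-0.1,0.02,-0.212],[-0.125,0.025,-0.265],[-0.146,0.03,-0.319],[-0.146,0.03,-0.319],[-0.146,0.03,-0.319]]' --gripper '[0.0854,0.0854,0.0854,0.0854,0.0854,0.0854,0.0854,0.0854]'

```text
time: 2.15
tcp_pos: [0.472, 0.2509, 0.2013]
eef_rot: [[-0.036, -0.0, -0.999], [0.999, 0.0, -0.036], [0.0, -1.0, 0.0]]
ft_force: [-0.1, -0.2, 0.9]
gripper_width: 0.0856
```

```bash
python3 - <<'E'
from h import *
im,d,p=grab('wrist','w1.png'); np.savez('w1.npz',im=im,d=d,T=p['world_from_camera']); s=robot.get_state(); print(s['time'],s['tcp_pos'],s['eef_rot'],s['ft_force'])
E
```

```text
2.2 [0.47166178 0.25138915 0.20139155] [[-3.69397044e-02 -2.36711053e-04 -9.99317468e-01]
 [ 9.99317413e-01  4.00273779e-04 -3.69397972e-02]
 [ 4.08744638e-04 -9.99999892e-01  2.21763481e-04]] [-0.435567    0.98537651  0.91593479]
```

View pics/w1.png

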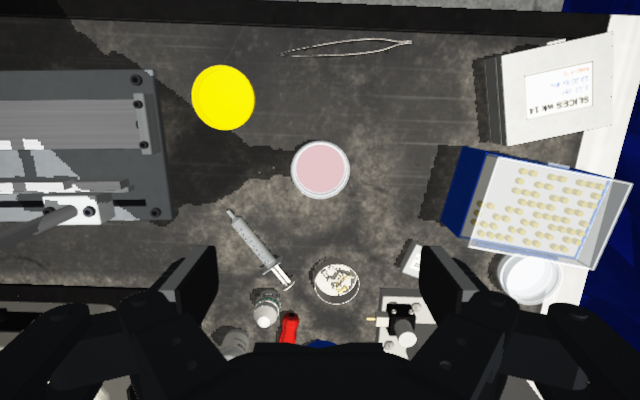

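The pink dish is at (320,170) with free space around it. The yellow dish is at (223,97), the syringe at (260,250).

```bash
cat >> h.py <<'E'
def pink(im):
    hsv=cv2.cvtColor(im,cv2.COLOR_RGB2HSV).astype(int); a=im.astype(int)
    m=((a[...,0]-a[...,1]>12)&(a[...,0]-a[...,2]>8)&(a[...,2]>a[...,1]-6)&(a[...,0]>90)&(hsv[...,1]<120)).astype(np.uint8)
    m=cv2.morphologyEx(m,cv2.MORPH_OPEN,np.ones((3,3)))
    n,l,st,c=cv2.connectedComponentsWithStats(m); k=1+np.argmax(st[1:,4]); cnt=cv2.findContours((l==k).astype(np.uint8),0,1)[0]
    return cv2.fitEllipse(max(cnt,key=len)),l==k
E
python3 - <<'E'
from h import *
np.set_printoptions(precision=4,suppress=True)
for n in ['w1','top0','scene0']:
    z=np.load(n+'.npz'); 
    p=robot.camera_params({'w1':'wrist','top0':'top','scene0':'scene'}[n])
    if n=='w1': p['world_from_camera']=z['T']
    e,m=pink(z['im']); P=cloud(p,z['d']); print(n,e,'med',np.median(P[m],0)); u,v=e[0]
    for zz in (0,.012): print(onz(p,u,v,zz))
E
```

```text
w1 ((319.8270263671875, 168.30174255371094), (47.08446502685547, 47.424957275390625), 97.58047485351562) med [0.4688 0.2524 0.0124]
[0.4714 0.2528 0.    ]
[0.4691 0.2527 0.012 ]
top0 ((234.8569793701172, 205.39451599121094), (15.311909675598145, 15.634757995605469), 21.678089141845703) med [0.4723 0.2523 0.0124]
[0.4731 0.2555 0.    ]
[0.4717 0.2525 0.012 ]
scene0 ((263.9564514160156, 146.3837890625), (9.622518539428711, 15.050872802734375), 86.99070739746094) med [0.467  0.2458 0.0111]
[0.4722 0.2565 0.    ]
[0.467  0.2451 0.012 ]
```

step_arm --turn '[[0,0,0],[0,0,0],[0,0,0],[0,0,0]]' --slide '[[0.001,0.05,0.001],[0.002,0.1,0.002],[0.002,0.145,0.002],[0.002,0.145,0.002]]' --gripper '[0.0854,0.0854,0.0854,0.0854]'

```text
time: 2.7
tcp_pos: [0.4684, 0.2529, 0.0546]
eef_rot: [[-0.038, -0.004, -0.999], [0.999, -0.002, -0.038], [-0.002, -1.0, 0.004]]
ft_force: [0.5, 1.2, 2.2]
gripper_width: 0.0851
```

```bash
python3 - <<'E'
from h import *
np.set_printoptions(precision=4,suppress=True)
im,d,p=grab('wrist','w2.png'); np.savez('w2.npz',im=im,d=d,T=p['world_from_camera']); s=robot.get_state(); print(s['time'],s['tcp_pos'],s['eef_rot'],s['ft_force'])
e,m=pink(im); P=cloud(p,d); print(e,'med',np.median(P[m],0)); print(onz(p,*e[0],.012))
E
```

```text
2.75 [0.4694 0.2532 0.0565] [[-0.0377 -0.0012 -0.9993]
 [ 0.9993 -0.0007 -0.0377]
 [-0.0006 -1.      0.0012]] [0.1297 0.495  0.956 ]
((317.6343994140625, 219.36866760253906), (76.24479675292969, 80.20329284667969), 91.28045654296875) med [0.4672 0.2526 0.0124]
[0.4674 0.2527 0.012 ]
```

View pics/w2.png

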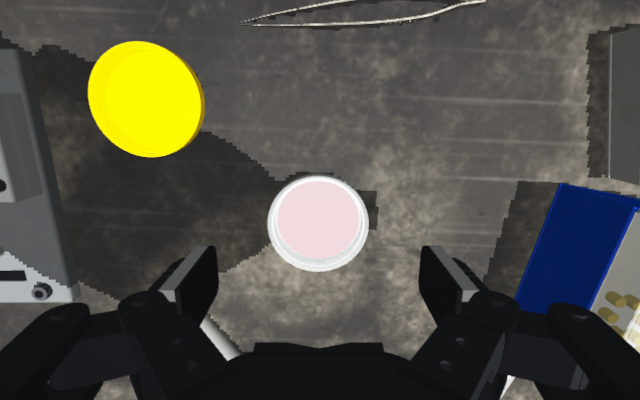

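```bash
python3 - <<'E'
from h import *
np.set_printoptions(precision=4,suppress=True)
z=np.load('w2.npz'); p=robot.camera_params('wrist'); P=cloud(p,z['d'])
for u,v in [(212,250),(214,270),(210,285),(205,252),(180,285),(426,250),(424,270),(440,250)]: print(u,v,P[v,u],z['d'][v,u])
# project candidate tip points
s=robot.get_state(); R=s['eef_rot'];t=s['tcp_pos']
for back in (0,.006,.013):
  for sx in (-.0427,.0427):
    for zz in (-.011,.011): print(back,sx,zz,proj(p,t+R@np.array([sx,-back,zz])))
E
```

```text
212 250 [0.4614 0.2106 0.0753] 0.1348245
214 270 [0.4703 0.211  0.0752] 0.13728349
210 285 [0.4735 0.2112 0.0815] 0.1320695
205 252 [0.4598 0.2097 0.0808] 0.12912042
180 285 [0.4602 0.2094 0.1042] 0.10660806
426 250 [0.4572 0.2954 0.0774] 0.13244933
424 270 [0.4668 0.2964 0.0755] 0.13681066
440 250 [0.4567 0.3006 0.0781] 0.13168523
0 -0.0427 -0.011 (np.float64(226.794287106564), np.float64(273.5422932788037))
0 -0.0427 0.011 (np.float64(223.32377690846357), np.float64(229.70036200758238))
0 0.0427 -0.011 (np.float64(408.5005797374157), np.float64(273.59420373986137))
0 0.0427 0.011 (np.float64(411.94905203601536), np.float64(229.75011405407955))
0.006 -0.0427 -0.011 (np.float64(223.32401121727756), np.float64(280.0532762792942))
0.006 -0.0427 0.011 (np.float64(219.57928001828873), np.float64(234.73992982636747))
0.006 0.0427 -0.011 (np.float64(411.9242054074605), np.float64(280.1077703372607))
0.006 0.0427 0.011 (np.float64(415.6442098502181), np.float64(234.79213834041968))
0.013 -0.0427 -0.011 (np.float64(218.92714831068477), np.float64(288.3027355596626))
0.013 -0.0427 0.011 (np.float64(214.81938976150497), np.float64(241.14607475386816))
0.013 0.0427 -0.011 (np.float64(416.2619960697422), np.float64(288.36056754332304))
0.013 0.0427 0.011 (np.float64(420.3414214628965), np.float64(241.2014600040773))
```

step_arm --turn '[[0,0,0],[0,0,0],[0,0,0],[0,0,0],[0,0,0],[0,0,0],[0,0,0],[0,0,0]]' --slide '[[0,0.035,0.002],[0,0.058,0.002],[0,0.058,0.002],[0,0.058,0.002],[0,0.058,0.002],[0,0.058,0.002],[0,0.058,0.002],[0,0.058,0.002]]' --gripper '[0.0854,0.0854,0.0854,0.07,0.05,0.05,0.05,0.05]' --newtons 30

```text
time: 3.75
tcp_pos: [0.4688, 0.2527, -0.0002]
eef_rot: [[-0.036, 0.002, -0.999], [0.999, 0.001, -0.036], [0.001, -1.0, -0.002]]
ft_force: [-1.4, 0.0, 15.9]
gripper_width: 0.0533
```

```bash
python3 - <<'E'
from h import *
np.set_printoptions(precision=4,suppress=True)
im,d,p=grab('wrist','w3.png'); s=robot.get_state(); print(s['time'],s['tcp_pos'],s['ft_force'],s['gripper_width'])
E
```

```text
3.8 [ 0.4689  0.2527 -0.0002] [-2.0764 -0.4423 15.7503] 0.0538039869524979
```

View pics/w3.png

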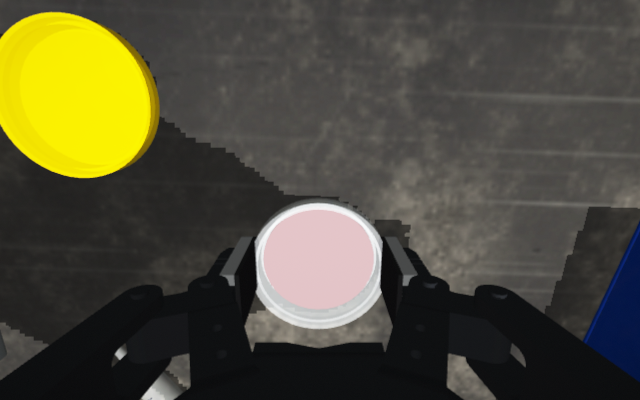

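The dish is centred between the pads at (320,258), but the tips press on the table with 16 N and the opening reads 53 mm. I open, rise a little and grip again.

step_arm --turn '[[0,0,0],[0,0,0],[0,0,0],[0,0,0],[0,0,0],[0,0,0],[0,0,0]]' --slide '[[0,-0.002,0],[0,-0.005,0.001],[0,-0.005,0.001],[0,-0.005,0.001],[0,-0.005,0.001],[0,-0.005,0.001],[0,-0.005,0.001]]' --gripper '[0.068,0.07,0.065,0.05,0.05,0.05,0.05]' --newtons 25

```text
time: 4.68
tcp_pos: [0.4673, 0.2523, 0.0036]
eef_rot: [[-0.036, 0.0, -0.999], [0.999, -0.0, -0.036], [-0.0, -1.0, -0.0]]
ft_force: [-1.0, -1.9, 11.0]
gripper_width: 0.0528
```

```bash
python3 - <<'E'
from h import *
np.set_printoptions(precision=4,suppress=True)
im,d,p=grab('wrist','w4.png'); s=robot.get_state(); print(s['time'],s['tcp_pos'],s['ft_force'],s['gripper_width'])
e,m=pink(im); P=cloud(p,d); print(e,'med',np.median(P[m],0)); print(onz(p,*e[0],.012))
E
```

```text
4.725 [0.4673 0.2522 0.0036] [-1.7272 -1.377  10.7162] 0.05291537717829102
((318.1444091796875, 258.2445373535156), (96.8788070678711, 106.90623474121094), 90.62249755859375) med [0.4659 0.2524 0.0123]
[0.4662 0.2524 0.012 ]
```

View pics/w4.png

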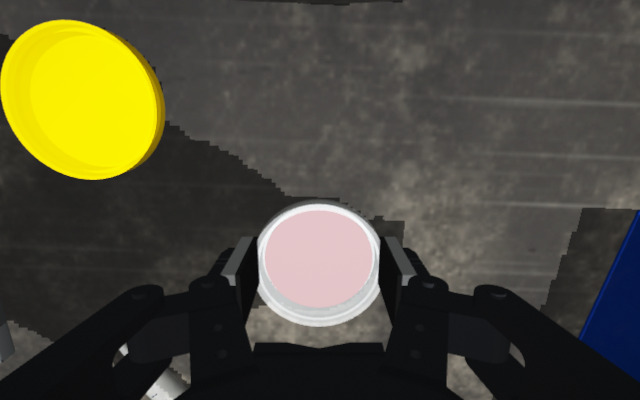

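step_arm --turn '[[0,0,0],[0,0,0],[0,0,0],[0,0,0],[0,0,0],[0,0,0],[0,0,0]]' --slide '[[0,-0.015,0],[0,-0.05,0],[0,-0.1,0],[0,-0.16,0],[0,-0.21,0],[0,-0.26,0],[0,-0.26,0]]' --gripper '[0.05,0.05,0.05,0.05,0.05,0.05,0.05]'

```text
time: 5.6
tcp_pos: [0.4679, 0.2527, 0.2671]
eef_rot: [[-0.036, 0.005, -0.999], [0.999, 0.003, -0.036], [0.003, -1.0, -0.005]]
ft_force: [0.2, 0.1, -0.8]
gripper_width: 0.0528
```

```bash
python3 - <<'E'
from h import *
np.set_printoptions(precision=4,suppress=True)
im,d,p=grab('wrist','w5.png'); s=robot.get_state(); print(s['time'],s['tcp_pos'],s['eef_rot'],s['ft_force'],s['gripper_width'])
e,m=pink(im); P=cloud(p,d); md=np.median(P[m],0); print(e,'med',md);
R=s['eef_rot'];t=s['tcp_pos']; print('dish top in tool',R.T@(md-t))
A=P[m]-P[m].mean(0); print('normal',np.linalg.svd(A[::5],full_matrices=0)[2][2])
E
```

```text
5.65 [0.4673 0.2522 0.265 ] [[-0.036   0.0022 -0.9993]
 [ 0.9993  0.0011 -0.036 ]
 [ 0.001  -1.     -0.0022]] [ 0.0737 -0.4007 -1.2236] 0.05252711329542172
((317.54095458984375, 259.08984375), (98.73612213134766, 107.33104705810547), 74.20410919189453) med [0.4668 0.2525 0.2756]
dish top in tool [ 0.0003 -0.0106  0.0005]
normal [-0.4033 -0.0326 -0.9145]
```

View pics/w5.png

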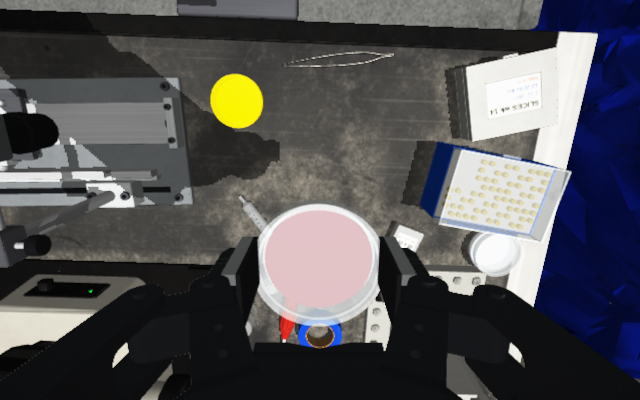

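```bash
python3 - <<'E'
from h import *
np.set_printoptions(precision=4,suppress=True)
im,d,p=grab('wrist'); s=robot.get_state(); print(s['time'],s['tcp_pos'])
np.savez('w6.npz',im=im,d=d,T=p['world_from_camera'])
P=cloud(p,d); R=s['eef_rot'];t=s['tcp_pos']; Q=(P-t)@R
for v in range(205,330,8): print(v,[tuple(np.round(Q[v,u]*1000,1)) for u in (285,318,350)])
E
```

```text
5.7 [0.467  0.252  0.2637]
205 [(np.float64(-41.2), np.float64(262.7), np.float64(-59.6)), (np.float64(0.4), np.float64(-10.2), np.float64(25.2)), (np.float64(40.9), np.float64(263.1), np.float64(-59.7))]
213 [(np.float64(-13.5), np.float64(-9.8), np.float64(21.6)), (np.float64(0.4), np.float64(-10.0), np.float64(21.6)), (np.float64(13.9), np.float64(-9.2), np.float64(21.3))]
221 [(np.float64(-13.5), np.float64(-10.2), np.float64(18.2)), (np.float64(0.4), np.float64(-10.0), np.float64(18.1)), (np.float64(13.9), np.float64(-9.9), np.float64(18.0))]
229 [(np.float64(-13.7), np.float64(-9.6), np.float64(14.3)), (np.float64(0.4), np.float64(-10.3), np.float64(14.6)), (np.float64(14.0), np.float64(-9.7), np.float64(14.3))]
237 [(np.float64(-13.7), np.float64(-10.4), np.float64(11.0)), (np.float64(0.4), np.float64(-9.5), np.float64(10.6)), (np.float64(14.0), np.float64(-10.2), np.float64(10.9))]
245 [(np.float64(-13.8), np.float64(-10.7), np.float64(7.4)), (np.float64(0.4), np.float64(-10.1), np.float64(7.1)), (np.float64(14.2), np.float64(-9.3), np.float64(6.8))]
253 [(np.float64(-14.0), 
[... 1032 characters left out ...]
oat64(-14.6), np.float64(-9.6), np.float64(-20.6)), (np.float64(0.4), np.float64(-9.5), np.float64(-20.6)), (np.float64(14.8), np.float64(-10.4), np.float64(-20.1))]
309 [(np.float64(-14.6), np.float64(-10.0), np.float64(-24.4)), (np.float64(0.4), np.float64(-9.2), np.float64(-25.0)), (np.float64(15.0), np.float64(-9.8), np.float64(-24.6))]
317 [(np.float64(-14.8), np.float64(-9.6), np.float64(-28.9)), (np.float64(0.4), np.float64(-8.7), np.float64(-29.6)), (np.float64(15.0), np.float64(-10.2), np.float64(-28.5))]
325 [(np.float64(-43.7), np.float64(243.6), np.float64(-221.6)), (np.float64(0.4), np.float64(-10.2), np.float64(-32.8)), (np.float64(45.4), np.float64(263.6), np.float64(-236.5))]
```

```bash
python3 - <<'E'
from h import *
from scipy.optimize import least_squares
np.set_printoptions(precision=4,suppress=True)
z=np.load('w6.npz'); p=robot.camera_params('wrist'); s=robot.get_state()
P=cloud(p,z['d']); Q=(P-s['tcp_pos'])@s['eef_rot']
for y0,y1 in [(-.0115,-.008),(-.013,-.004)]:
    m=((Q[...,1]>y0)&(Q[...,1]<y1)&(abs(Q[...,0])<.0265)&(abs(Q[...,2])<.045)).astype(np.uint8)
    q=Q[m>0]; 
    # per column extents
    e=[]
    for u in range(275,362,3):
        r=np.where(m[:,u])[0]
        if len(r): e.append(Q[r[0],u]); e.append(Q[r[-1],u])
    e=np.array(e); f=lambda c: np.hypot(e[:,0]-c[0],e[:,2]-c[1])-c[2]
    r=least_squares(f,[0,0,.03],loss='soft_l1',f_scale=.001); print(r.x, np.abs(r.fun).mean(), e[:,2].min(),e[:,2].max())
im=cv2.resize(z['im'][190:350,230:400,::-1],None,fx=4,fy=3.7); cv2.imwrite('pics/w6c.png',im)
E
```

```text
[ 0.0005 -0.0036  0.0293] 0.00032091896113435386 -0.03338393034181947 0.02598283310438068
[ 0.0005 -0.0037  0.0295] 0.0002096291619388683 -0.0338145275623556 0.025994790303686625
```

View pics/w6c.png

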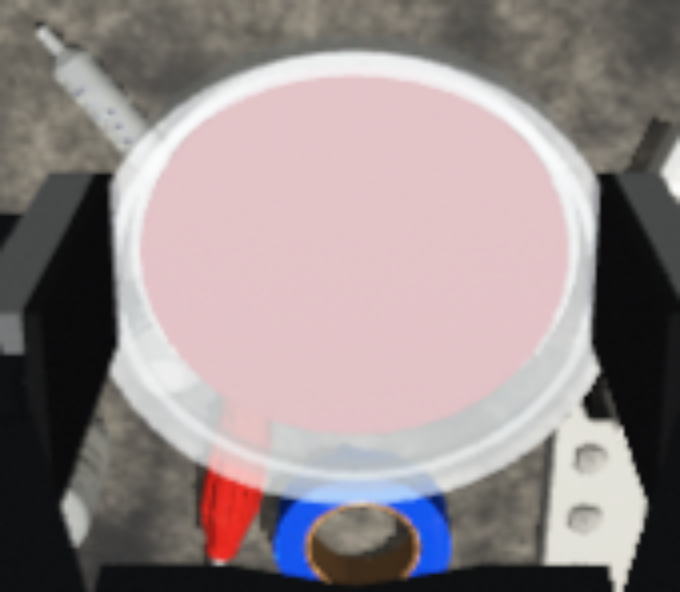

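Dish held flat; its centre sits 3.6 mm off the tool axis, with its underside about 2 mm below the TCP. Now I cross over the camera stand.

step_arm --turn '[[0,0,0],[0,0,0],[0,0,0],[0,0,0],[0,0,0],[0,0,0],[0,0,0],[0,0,0]]' --slide '[[-0.04,-0.004,0.01],[-0.1,-0.006,0.02],[-0.16,-0.006,0.03],[-0.22,-0.006,0.04],[-0.28,-0.006,0.043],[-0.335,-0.004,0.043],[-0.363,0,0.043],[-0.363,0,0.043]]' --gripper '[0.05,0.05,0.05,0.05,0.05,0.05,0.05,0.05]'

```text
time: 6.7
tcp_pos: [0.4365, -0.1137, 0.2622]
eef_rot: [[-0.033, -0.002, -0.999], [0.999, 0.0, -0.033], [0.0, -1.0, 0.002]]
ft_force: [-0.2, 0.1, -0.0]
gripper_width: 0.0526
```

```bash
python3 - <<'E'
from h import *
np.set_printoptions(precision=4,suppress=True)
im,d,p=grab('wrist','w7.png'); s=robot.get_state(); print(s['time'],s['tcp_pos'],s['eef_rot'],s['ft_force'],s['gripper_width'])
np.savez('w7.npz',im=im,d=d,T=p['world_from_camera'],t=s['tcp_pos'],R=s['eef_rot'])
cv2.imwrite('pics/w7c.png',cv2.resize(im[80:240,180:440,::-1],None,fx=3,fy=3,interpolation=cv2.INTER_CUBIC))
E
```

```text
6.75 [ 0.4368 -0.1123  0.2626] [[-0.035  -0.0019 -0.9994]
 [ 0.9994  0.0005 -0.035 ]
 [ 0.0006 -1.      0.0019]] [-0.1402  0.3376 -0.4563] 0.05256013228869007
```

View pics/w7.png

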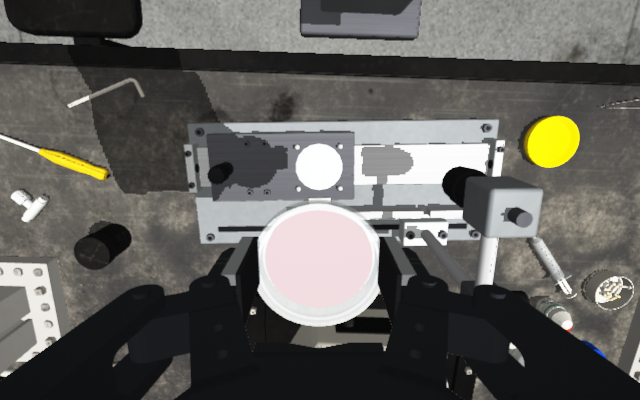

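View pics/w7c.png

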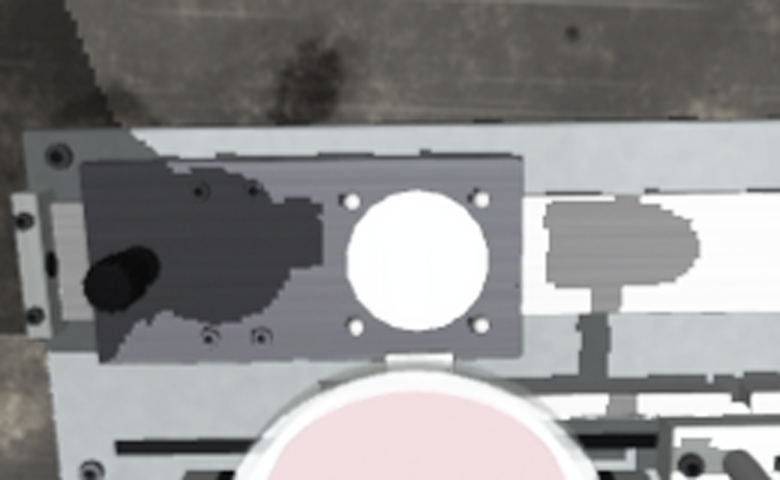

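The nest window is at (319,167) with four pins round it, the knob at about (215,173), the camera at (500,205) and the stand's notch bar below. I measure those now.

```bash
python3 - <<'E'
from h import *
np.set_printoptions(precision=4,suppress=True)
z=np.load('w7.npz'); p=robot.camera_params('wrist'); p['world_from_camera']=z['T']; im=z['im'];d=z['d'];t=z['t'];R=z['R']
P=cloud(p,d)
m=(im.min(2)>225).astype(np.uint8); n,l,st,c=cv2.connectedComponentsWithStats(m)
k=l[167,319]; print(st[k],c[k]); cn=max(cv2.findContours((l==k).astype(np.uint8),0,1)[0],key=len); e=cv2.fitEllipse(cn); print(e)
plate=P[150:158,280:290].reshape(-1,3); print('plate z',np.median(plate[:,2]),'window z',np.median(P[160:175,310:328,2]),'worktop',np.median(P[90:110,300:400,2]))
N=onz(p,*e[0],.028); print('nest',N, onz(p,*e[0],np.median(P[160:175,310:328,2])))
# pins
g=cv2.cvtColor(im,cv2.COLOR_RGB2GRAY)
pins=[]
for cu,cv_ in [(351,200),(482,199),(356,327),(481,326)]:
    u=180+cu/3; v=80+cv_/3
    y0,x0=int(round(v))-4,int(round(u))-4; w=np.clip(g[y0:y0+9,x0:x0+9].astype(float)-170,0,None)
    yy,xx=np.mgrid[0:9,0:9]; uu=x0+(w*xx).sum()/w.sum(); vv=y0+(w*yy).sum()/w.sum(); q=onz(p,uu,vv,.035); pins.append(q); print('pin',uu,vv,q)
pins=np.array(pins); print('pin mean',pins.mean(0)); a=pins[1]-pins[0]; b=pins[3]-pins[2]; print('y dir',a[:2]/np.hypot(*a[:2]),b[:2]/np.hypot(*b[:2]),np.hypot(*a[:2]),np.hypot(*(pins[2]-pins[0])[:2]))
print('nest in tool',R.T@(N-t))
E
```

```text
[ 296  144   46   46 1680] [318.6089 166.4512]
((318.6060485839844, 166.45411682128906), (45.16166305541992, 45.55038833618164), 81.94965362548828)
plate z 0.028346794670565334 window z 0.02891060213497057 worktop 6.04438344006808e-06
nest [ 0.4397 -0.1129  0.028 ] [ 0.4396 -0.113   0.0289]
pin 297.16183816183815 146.86313686313687 [ 0.4175 -0.1372  0.035 ]
pin 340.3820704375667 146.21664887940236 [ 0.4152 -0.0899  0.035 ]
pin 298.42749731471537 188.8141783029001 [ 0.4649 -0.135   0.035 ]
pin 340.28670520231213 188.20462427745665 [ 0.4626 -0.0876  0.035 ]
pin mean [ 0.44   -0.1124  0.035 ]
y dir [-0.0481  0.9988] [-0.0483  0.9988] 0.04740805805919964 0.04748490826833577
nest in tool [-0.0009  0.2345 -0.0034]
```

step_arm --turn '[[0,-0.013,0],[0,-0.013,0],[0,-0.013,0],[0,-0.013,0],[0,-0.013,0],[0,-0.013,0]]' --slide '[[-0.0012,0.05,0],[-0.0012,0.11,0],[-0.0012,0.165,0],[-0.0012,0.205,0],[-0.0012,0.205,0],[-0.0012,0.205,0]]' --gripper '[0.05,0.05,0.05,0.05,0.05,0.05]'

```text
time: 7.5
tcp_pos: [0.4378, -0.1128, 0.0596]
eef_rot: [[-0.05, 0.001, -0.999], [0.999, -0.0, -0.05], [-0.0, -1.0, -0.001]]
ft_force: [-0.7, -0.1, 0.2]
gripper_width: 0.0525
```

```bash
python3 - <<'E'
from h import *
np.set_printoptions(precision=4,suppress=True)
im,d,p=grab('wrist','w8.png'); s=robot.get_state(); print(s['time'],s['tcp_pos'],s['eef_rot'],s['ft_force'],s['gripper_width'])
np.savez('w8.npz',im=im,d=d,T=p['world_from_camera'],t=s['tcp_pos'],R=s['eef_rot'])
R=s['eef_rot'];t=s['tcp_pos']; print('nest in tool',R.T@(np.array([.4399,-.1127,.028])-t))
im2=im[:,:,::-1].copy()
for sx in(-1,1):
  for sy in (-1,1):
    q=np.array([.4399,-.1127,.036])+.0237*np.array([sx*.9988-sy*.0482,sx*.0482+sy*.9988,0]); u,v=proj(p,q); cv2.circle(im2,(int(u),int(v)),3,(0,0,255),1)
cv2.imwrite('pics/w8c.png',cv2.resize(im2[130:370,200:440],None,fx=2.4,fy=2.4,interpolation=cv2.INTER_CUBIC))
E
```

```text
7.55 [ 0.438  -0.1131  0.0599] [[-0.0495  0.0017 -0.9988]
 [ 0.9988 -0.0003 -0.0495]
 [-0.0004 -1.     -0.0017]] [-0.917  -0.0405 -0.9857] 0.05232699580310177
nest in tool [ 0.0003  0.0319 -0.0019]
```

View pics/w8c.png

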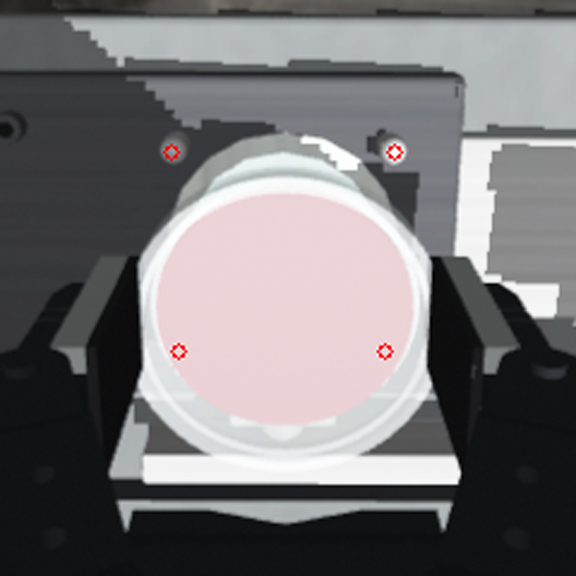

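step_arm --turn '[[0,0,0],[0,0,0],[0,0,0],[0,0,0]]' --slide '[[0,0.005,0.0008],[0,0.01,0.0008],[0,0.01,0.0008],[0,0.01,0.0008]]' --gripper '[0.05,0.05,0.05,0.05]'

```text
time: 8.05
tcp_pos: [0.4366, -0.1133, 0.0484]
eef_rot: [[-0.049, -0.0, -0.999], [0.999, -0.0, -0.049], [-0.0, -1.0, 0.0]]
ft_force: [-0.5, -0.4, -0.4]
gripper_width: 0.0528
```

```bash
cat > st.py <<'E'
from h import *
np.set_printoptions(precision=4,suppress=True)
s=robot.get_state(); R=s['eef_rot'];t=s['tcp_pos']
print(s['time'],t,R[:,1],s['ft_force'],s['gripper_width']); print('nest in tool',R.T@(np.array([.4399,-.1127,.028])-t))
E
python3 st.py
```

```text
8.05 [ 0.4366 -0.1133  0.0484] [-0.0001 -0.0001 -1.    ] [-0.4738 -0.3674 -0.4035] 0.05282424147822088
nest in tool [ 0.0004  0.0204 -0.0033]
```

step_arm --turn '[[0,0,0],[0,0,0],[0,0,0],[0,0,0],[0,0,0]]' --slide '[[0,0.006,0.0003],[0,0.012,0.0003],[0,0.016,0.0003],[0,0.0175,0.0003],[0,0.0175,0.0003]]' --gripper '[0.05,0.05,0.05,0.05,0.05]'

```text
time: 8.68
tcp_pos: [0.4363, -0.1134, 0.0309]
eef_rot: [[-0.049, 0.0, -0.999], [0.999, -0.0, -0.049], [-0.0, -1.0, -0.0]]
ft_force: [-1.7, 0.5, 10.7]
gripper_width: 0.0526
```

```bash
python3 st.py; python3 - <<'E'
from h import *
im,d,p=grab('wrist','w9.png')
cv2.imwrite('pics/w9c.png',cv2.resize(im[130:370,200:440,::-1],None,fx=2.4,fy=2.4,interpolation=cv2.INTER_CUBIC))
E
```

```text
8.675 [ 0.4363 -0.1134  0.0309] [ 0.0001 -0.0003 -1.    ] [-1.6655  0.5015 10.6806] 0.052605701003596905
nest in tool [ 0.0005  0.0029 -0.0036]
```

View pics/w9c.png

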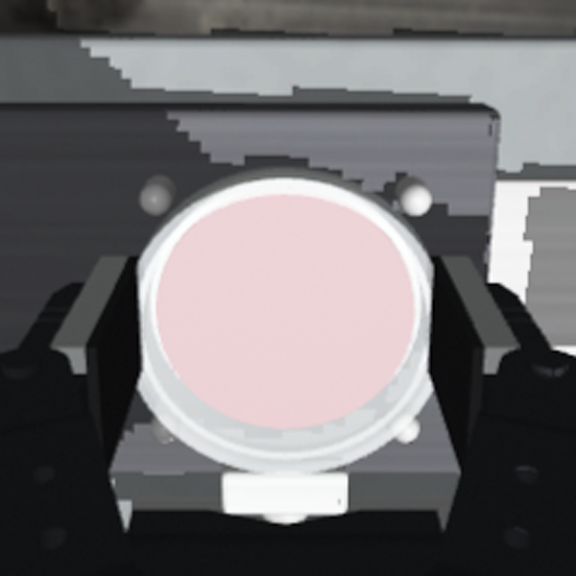

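The dish sits between all four pins: upper pins at crop (157,195) and (415,198), lower at (162,430) and (405,428). Contact is 10.7 N, so I release gently and rise.

step_arm --turn '[[0,0,0],[0,0,0],[0,0,0],[0,0,0],[0,0,0],[0,0,0],[0,0,0],[0,0,0]]' --slide '[[0,-0.0005,0],[0,-0.0005,0],[0,-0.0005,0],[0,-0.001,0],[0,-0.001,0],[0,-0.03,0],[0,-0.06,0],[0,-0.06,0]]' --gripper '[0.06,0.07,0.08,0.08,0.08,0.08,0.08,0.08]'

```text
time: 9.72
tcp_pos: [0.437, -0.1136, 0.0923]
eef_rot: [[-0.049, 0.003, -0.999], [0.999, -0.001, -0.049], [-0.001, -1.0, -0.003]]
ft_force: [-0.7, -0.5, -1.7]
gripper_width: 0.0798
```

```bash
python3 st.py; python3 - <<'E'
from h import *
np.set_printoptions(precision=4,suppress=True)
im,d,p=grab('wrist','w10.png'); np.savez('w10.npz',im=im,d=d,T=p['world_from_camera'])
P=cloud(p,d); m=(np.hypot(P[...,0]-.4399,P[...,1]+.1127)<.04)&(P[...,2]>.0375)&(P[...,2]<.045)
q=P[m]; print(len(q),'top z',np.median(q[:,2]),'fit plane',np.linalg.lstsq(np.c_[q[:,:2],np.ones(len(q))],q[:,2],rcond=None)[0])
(x,y),r=cv2.minEnclosingCircle((q[:,:2]*1000).astype(np.float32)); print('centre',x,y,r)
cv2.imwrite('pics/w10c.png',cv2.resize(im[100:340,150:490,::-1],None,fx=2.3,fy=2.3,interpolation=cv2.INTER_CUBIC))
E
```

```text
9.725 [ 0.437  -0.1136  0.0923] [ 0.0027 -0.0006 -1.    ] [-0.716  -0.4527 -1.75  ] 0.07977372602206406
nest in tool [ 0.0008  0.0643 -0.0028]
6970 top z 0.04033715099140957 fit plane [ 0.0023 -0.0001  0.0393]
centre 440.12274169921875 -112.71438598632812 29.924240112304688
```

View pics/w10c.png

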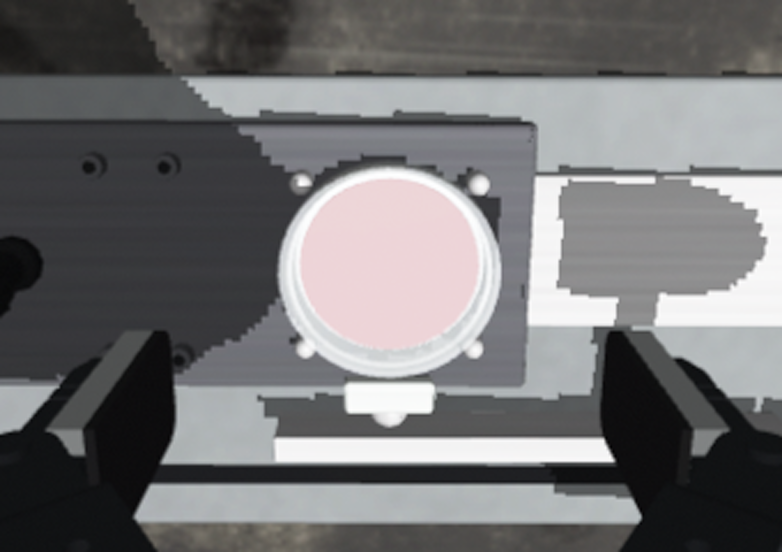

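The dish lies flat, centre within 0.3 mm of the nest and top at 40.3 mm. Next I look for the notch and lens in the earlier data.

```bash
python3 - <<'E'
from h import *
np.set_printoptions(precision=4,suppress=True)
z=np.load('w7.npz'); p=robot.camera_params('wrist'); p['world_from_camera']=z['T']
im=z['im'][:,:,::-1]
cv2.imwrite('pics/w7d.png',cv2.resize(im[110:270,360:560],None,fx=3.9,fy=3.7,interpolation=cv2.INTER_CUBIC))
im=np.load('top0.npz')['im'][:,:,::-1]
cv2.imwrite('pics/topd.png',cv2.resize(im[170:245,280:380],None,fx=7.8,fy=7.8,interpolation=cv2.INTER_CUBIC))
im=np.load('w1.npz')['im'][:,:,::-1]
cv2.imwrite('pics/w1d.png',cv2.resize(im[50:250,0:200],None,fx=3,fy=3,interpolation=cv2.INTER_CUBIC))
E
```

```text
(no output)
```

View pics/w7d.png

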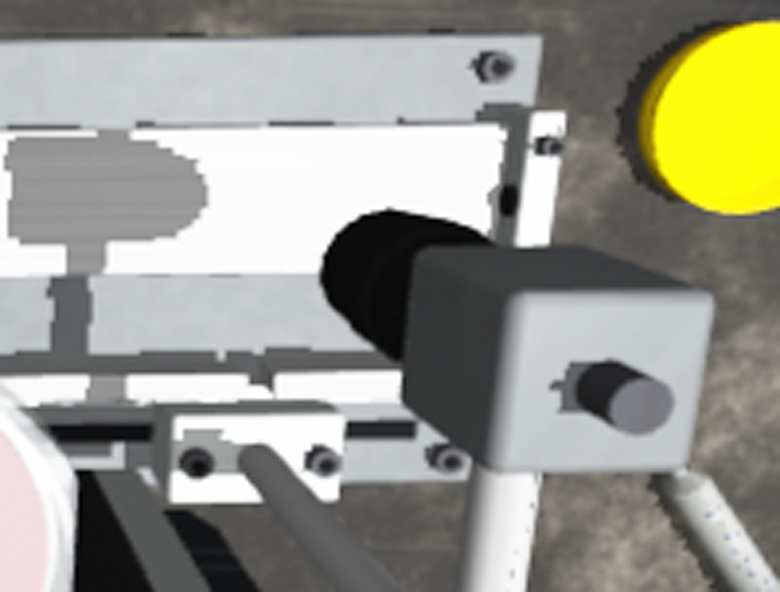

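View pics/topd.png

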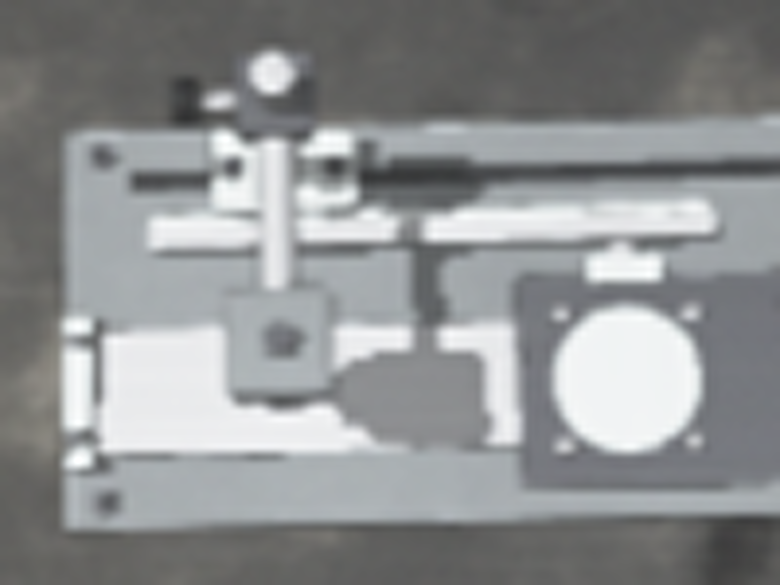

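View pics/w1d.png

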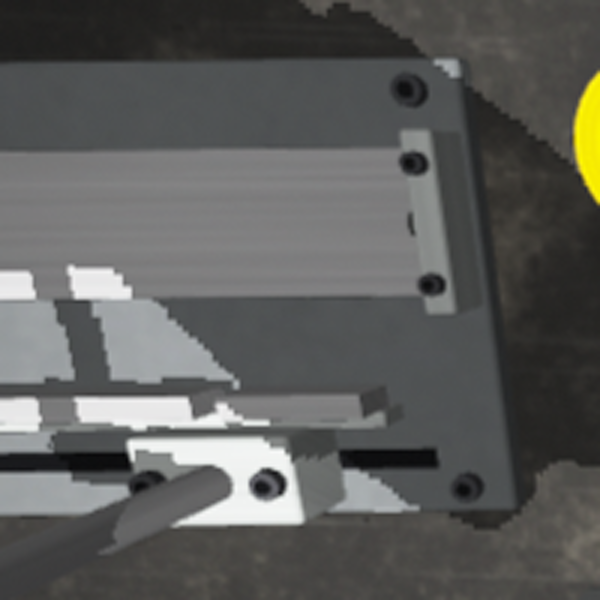

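The notch shows as a small gap in the bar at w7 pixel (427,213), and in w1 at about (70,183). The clamp block is centred in line with it.

```bash
python3 - <<'E'
from h import *
np.set_printoptions(precision=4,suppress=True)
p=robot.camera_params('wrist')
yd=np.array([-.0482,.9988]); xd=np.array([.9988,.0482]); N=np.array([.4400,-.1127])
def rel(q): q=q[:2]-N; return np.array([q@xd,q@yd])
z=np.load('w7.npz'); p['world_from_camera']=z['T']
P=cloud(p,z['d'])
for n,u,v,zz in [('notch',360+262/3.9,110+380/3.7,.034),('scr',360+197/3.9,110+462/3.7,.024),('scr',360+322/3.9,110+460/3.7,.024)]: q=onz(p,u,v,zz); print(n,q,rel(q),P[int(v),int(u)])
cv2.imwrite('pics/w7e.png',cv2.resize(z['im'][195:235,380:480,::-1],None,fx=7.8,fy=7.8,interpolation=cv2.INTER_NEAREST))
T=np.load('w1.npz'); p['world_from_camera']=T['T']
for n,u,v in [('notch',210/3.,50+400/3.),]: q=onz(p,u,v,.034); print(n,q,rel(q))
cv2.imwrite('pics/w1e.png',cv2.resize(T['im'][165:215,20:140,::-1],None,fx=6.5,fy=6.5,interpolation=cv2.INTER_NEAREST))
# ball in w10
T=np.load('w10.npz'); p['world_from_camera']=T['T']; u,v=150+390/2.3,100+415/2.3
print('ball',rel(onz(p,u,v,.03)))
E
```

```text
notch [0.4887 0.0146 0.034 ] [0.0548 0.1248] [0.4914 0.0181 0.0231]
scr [0.5208 0.0013 0.024 ] [0.0862 0.1099] [ 0.5127 -0.0049  0.0418]
scr [0.5188 0.04   0.024 ] [0.086  0.1487] [0.5118 0.0324 0.0409]
notch [0.4878 0.0167 0.034 ] [0.054 0.127]
ball [0.0472 0.0004]
```

View pics/w7e.png

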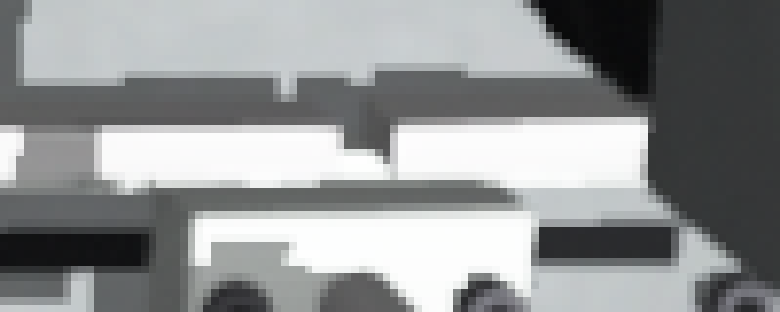

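View pics/w1e.png

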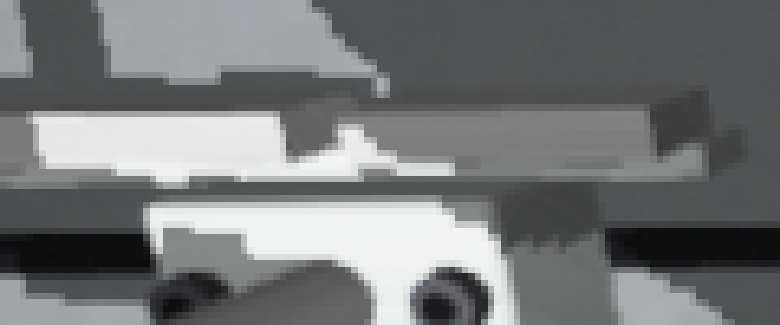

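step_arm --turn '[[0,0,0],[0,0,0],[0,0,0],[0,0,0],[0,0,0]]' --slide '[[0,-0.045,0],[-0.045,-0.045,-0.001],[-0.104,-0.045,-0.002],[-0.104,-0.045,-0.002],[-0.104,-0.045,-0.002]]' --gripper '[0.0854,0.07,0.07,0.07,0.07]'

```text
time: 10.4
tcp_pos: [0.4431, -0.2166, 0.135]
eef_rot: [[-0.049, -0.001, -0.999], [0.999, 0.001, -0.049], [0.001, -1.0, 0.001]]
ft_force: [0.3, -0.0, -0.8]
gripper_width: 0.07
```

```bash
python3 st.py; python3 - <<'E'
from h import *
np.set_printoptions(precision=4,suppress=True)
im,d,p=grab('wrist','w11.png'); np.savez('w11.npz',im=im,d=d,T=p['world_from_camera']); s=robot.get_state()
P=cloud(p,d); m=(np.hypot(P[...,0]-.445,P[...,1]+.2176)<.02)&(P[...,2]>.062)&(P[...,2]<.08); q=P[m]
print(len(q),np.median(q[:,2]),cv2.minEnclosingCircle((q[:,:2]*1000).astype(np.float32)))
print('knob in tool',s['eef_rot'].T@(np.array([.4451,-.2176,.0585])-s['tcp_pos']))
print('knob px', proj(p,[.4451,-.2176,.07]))
E
```

```text
10.4 [ 0.4431 -0.2166  0.135 ] [-0.0011  0.0008 -1.    ] [ 0.2863 -0.0037 -0.8235] 0.06997500378450892
nest in tool [ 0.1039  0.1071 -0.002 ]
622 0.07015791739460038 ((444.8866882324219, -217.62074279785156), 9.4162015914917)
knob in tool [-0.0016  0.0768 -0.0017]
knob px (np.float64(316.0869109489861), np.float64(211.80471860222906))
```

View pics/w11.png

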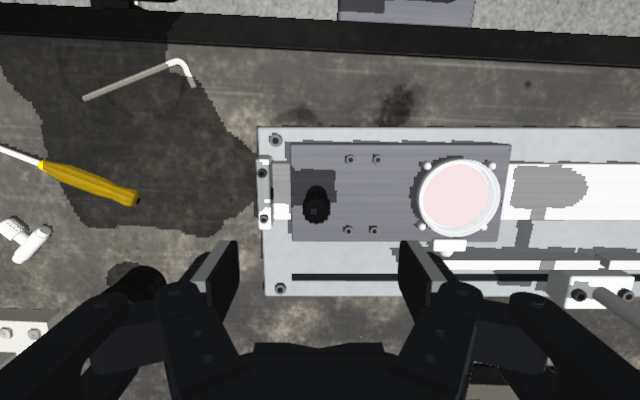

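Knob measured at (0.4449, −0.2176), top at 70 mm; the dish is still in the nest. I descend and grip.

step_arm --turn '[[0,0,0],[0,0,0],[0,0,0],[0,0,0],[0,0,0],[0,0,0],[0,0,0],[0,0,0]]' --slide '[[-0.0015,0.03,-0.0015],[-0.0015,0.065,-0.0015],[-0.0015,0.09,-0.0015],[-0.0015,0.09,-0.0015],[-0.0015,0.09,-0.0015],[-0.0015,0.09,-0.0015],[-0.0015,0.09,-0.0015],[-0.0015,0.09,-0.0015]]' --gripper '[0.07,0.07,0.06,0.04,0.025,0.01,0.01,0.01]' --newtons 30

```text
time: 11.45
tcp_pos: [0.4455, -0.2185, 0.0469]
eef_rot: [[-0.049, 0.002, -0.999], [0.999, -0.0, -0.049], [-0.001, -1.0, -0.001]]
ft_force: [-1.0, 2.4, 7.2]
gripper_width: 0.0158
```

```bash
python3 st.py; python3 - <<'E'
from h import *
im,d,p=grab('wrist','w12.png')
E
```

```text
11.45 [ 0.4455 -0.2185  0.0469] [ 0.0015 -0.0005 -1.    ] [-0.9843  2.4251  7.2383] 0.015818661302891678
nest in tool [0.1059 0.0188 0.0004]
```

View pics/w12.png

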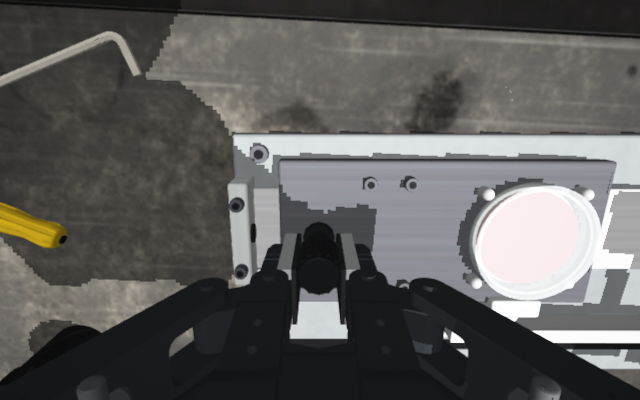

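step_arm --turn '[[0,0,0],[0,0,0],[0,0,0],[0,0,0],[0,0,0],[0,0,0],[0,0,0],[0,0,0]]' --slide '[[0.005,0,0],[0.013,0,0],[0.023,0,0],[0.033,0,0],[0.043,0,0],[0.053,0,0],[0.059,0,0],[0.06,0,0]]' --gripper '[0.01,0.01,0.01,0.01,0.01,0.01,0.01,0.01]'

```text
time: 12.5
tcp_pos: [0.4426, -0.1585, 0.0469]
eef_rot: [[-0.049, 0.002, -0.999], [0.999, -0.001, -0.049], [-0.001, -1.0, -0.002]]
ft_force: [-0.1, -2.0, 7.7]
gripper_width: 0.0161
```

```bash
python3 st.py; python3 - <<'E'
from h import *
im,d,p=grab('scene','s2.png')
cv2.imwrite('pics/s2c.png',cv2.resize(im[120:300,230:400,::-1],None,fx=3.3,fy=3.3,interpolation=cv2.INTER_CUBIC))
E
```

```text
12.5 [ 0.4426 -0.1585  0.0469] [ 0.0018 -0.0007 -1.    ] [-0.1427 -2.0259  7.6779] 0.016052979258894932
nest in tool [0.0459 0.0188 0.0005]
```

View pics/s2c.png

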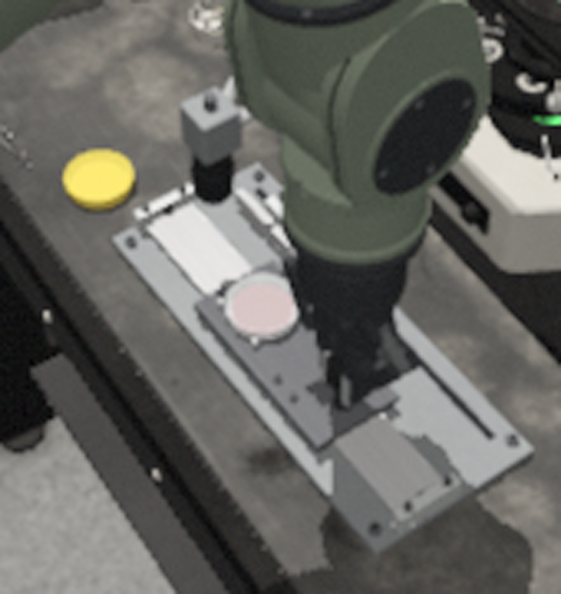

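```bash
python3 - <<'E'
from h import *
np.set_printoptions(precision=4,suppress=True)
im,d,p=grab('top','t2.png')
cv2.imwrite('pics/t2c.png',cv2.resize(im[100:260,220:440,::-1],None,fx=3.5,fy=3.5,interpolation=cv2.INTER_CUBIC))
P=cloud(p,d); 
for n in ['top','scene']:
    if n=='scene': im,d,p=grab('scene'); P=cloud(p,d)
    for z0,z1 in [(.1,.15),(.15,.2),(.2,.25),(.25,.3),(.3,.4)]:
        m=(P[...,2]>z0)&(P[...,2]<z1)&(P[...,0]<.57)&(P[...,0]>.3)&(abs(P[...,1])<.3)&(d>0)
        q=P[m]; print(n,z0,len(q),np.histogram(q[:,1],bins=np.arange(-.3,.12,.02))[0] if len(q) else '')
E
```

```text
top 0.1 95 [ 0  0  0  0  0  0  0  0  7 65 19  0  0  0  0  4  0  0  0  0]
top 0.15 273 [  0   0   0   0   0   0   0   0   5  21   0   0   0   0  10 162  56  19
   0   0]
top 0.2 207 [  0   0   0   0   0   0   0   0   0   8   0   0   0   0  20 142  37   0
   0   0]
top 0.25 3 [0 0 0 0 0 0 0 0 0 3 0 0 0 0 0 0 0 0 0 0]
top 0.3 288 [  0   0   0   0   0   0   0   0  17 212  59   0   0   0   0   0   0   0
   0   0]
scene 0.1 509 [  0   0   0  29 100  70  61  45  21  44   5   0   0   0  82  52   0   0
   0   0]
scene 0.15 597 [  0   0   0   0  18 231  65  19   0   0   0   0   0   0 161  85  18   0
   0   0]
scene 0.2 496 [  0   0   0   0  76 202  77  34   0   0   0   0   0   0  26  70  11   0
   0   0]
scene 0.25 644 [  0   0   0   0 213 245 120  59   7   0   0   0   0   0   0   0   0   0
   0   0]
scene 0.3 2117 [   0    0    0    0 1401  119  192  160  215   30    0    0    0    0
    0    0    0    0    0    0]
```

View pics/t2c.png

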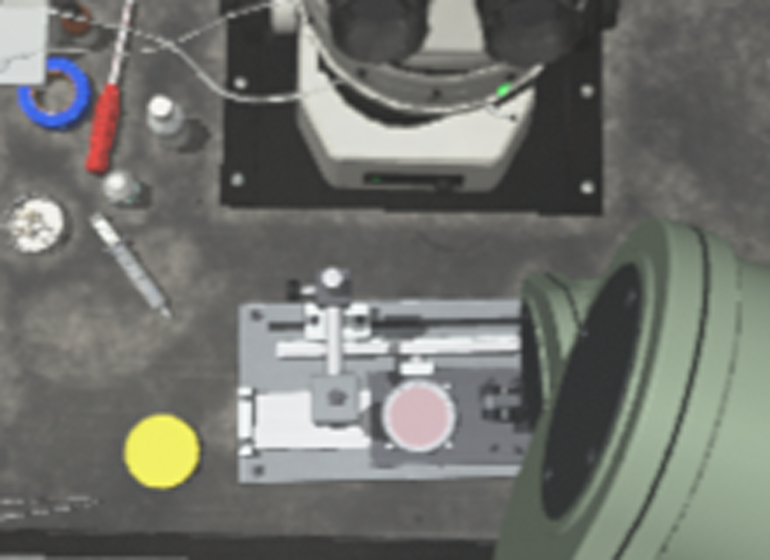

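Arm is well clear of the stand and the dish is in place at crop (418,415). I continue, slowing down.

step_arm --turn '[[0,0,0],[0,0,0],[0,0,0],[0,0,0],[0,0,0],[0,0,0],[0,0,0],[0,0,0]]' --slide '[[0.006,0,0],[0.014,0,0],[0.022,0,0],[0.03,0,0],[0.038,0,0],[0.044,0,0],[0.048,0,0],[0.048,0,0]]' --gripper '[0.01,0.01,0.01,0.01,0.01,0.01,0.01,0.01]'

```text
time: 13.65
tcp_pos: [0.4404, -0.1104, 0.0469]
eef_rot: [[-0.05, 0.002, -0.999], [0.999, -0.0, -0.05], [-0.0, -1.0, -0.002]]
ft_force: [1.2, 3.0, 8.7]
gripper_width: 0.0158
```

```bash
python3 st.py; python3 - <<'E'
from h import *
im,d,p=grab('wrist','w13.png')
im,d,p=grab('top','t3.png')
cv2.imwrite('pics/t3c.png',cv2.resize(im[170:245,270:370,::-1],None,fx=7.8,fy=7.8,interpolation=cv2.INTER_CUBIC))
E
```

```text
13.65 [ 0.4404 -0.1104  0.0469] [ 0.0021 -0.0002 -1.    ] [1.1991 2.977  8.7021] 0.01581030025835832
nest in tool [-0.0023  0.0189  0.0006]
```

View pics/w13.png

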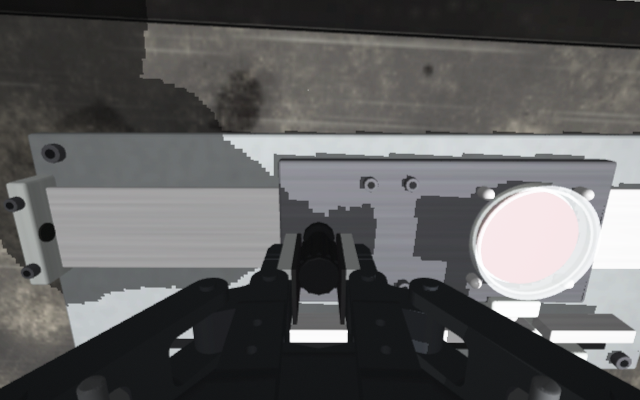

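View pics/t3c.png

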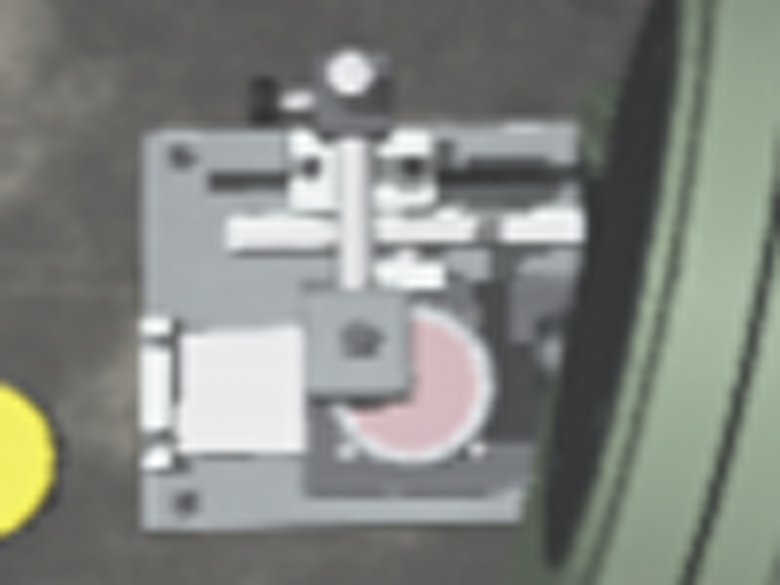

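By TCP travel the carriage has about 16–17 mm to go, and the top view agrees (about 17 mm between ball block and clamp centre). I ease on.

step_arm --turn '[[0,0,0],[0,0,0],[0,0,0],[0,0,0],[0,0,0],[0,0,0]]' --slide '[[0.002,0,0],[0.004,0,0],[0.006,0,0],[0.008,0,0],[0.01,0,0],[0.01,0,0]]' --gripper '[0.01,0.01,0.01,0.01,0.01,0.01]'

```text
time: 14.5
tcp_pos: [0.4399, -0.1007, 0.0469]
eef_rot: [[-0.049, 0.002, -0.999], [0.999, -0.0, -0.049], [-0.0, -1.0, -0.002]]
ft_force: [0.9, -0.4, 8.6]
gripper_width: 0.0156
```

```bash
python3 st.py; python3 - <<'E'
from h import *
im,d,p=grab('wrist','w14.png')
cv2.imwrite('pics/w14c.png',cv2.resize(im[260:380,420:640,::-1],None,fx=3.5,fy=3.5,interpolation=cv2.INTER_CUBIC))
E
```

```text
14.5 [ 0.4399 -0.1007  0.0469] [ 0.0022 -0.0004 -1.    ] [ 0.937  -0.3918  8.6336] 0.015594677229991355
nest in tool [-0.012   0.0189  0.0007]
```

View pics/w14c.png

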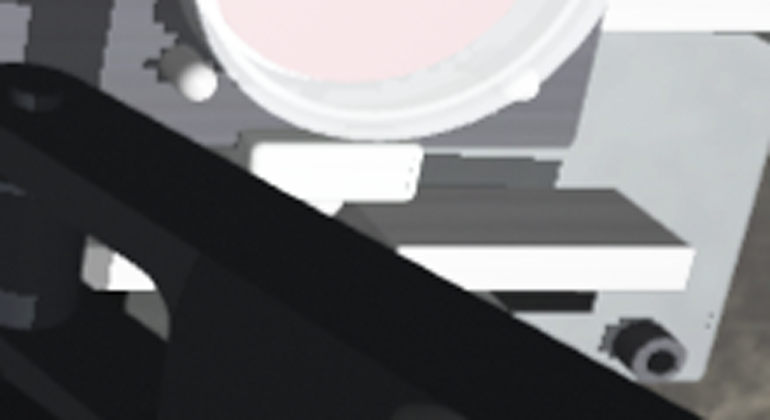

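step_arm --turn '[[0,0,0],[0,0,0],[0,0,0]]' --slide '[[0.001,0,0],[0.002,0,0],[0.002,0,0]]' --gripper '[0.01,0.01,0.01]'

```text
time: 14.92
tcp_pos: [0.4398, -0.0987, 0.0468]
eef_rot: [[-0.049, 0.002, -0.999], [0.999, -0.0, -0.049], [-0.0, -1.0, -0.002]]
ft_force: [0.3, -0.8, 8.9]
gripper_width: 0.0157
```

step_arm --turn '[[0,0,0],[0,0,0]]' --slide '[[0.001,0,0],[0.001,0,0]]' --gripper '[0.01,0.01]'

```text
time: 15.18
tcp_pos: [0.4398, -0.0976, 0.0468]
eef_rot: [[-0.049, 0.002, -0.999], [0.999, -0.0, -0.049], [-0.0, -1.0, -0.002]]
ft_force: [0.7, 1.6, 8.7]
gripper_width: 0.0161
```

step_arm --turn '[[0,0,0],[0,0,0]]' --slide '[[0.001,0,0],[0.001,0,0]]' --gripper '[0.01,0.01]'

```text
time: 15.42
tcp_pos: [0.4397, -0.0963, 0.0468]
eef_rot: [[-0.05, 0.002, -0.999], [0.999, 0.0, -0.05], [0.0, -1.0, -0.002]]
ft_force: [-0.7, 3.7, 9.2]
gripper_width: 0.0161
```

Force along the rail has turned to +3.7 N: the ball is drawing the carriage in. I go on by 1 mm at a time.

step_arm --turn '[[0,0,0],[0,0,0]]' --slide '[[0.001,0,0],[0.001,0,0]]' --gripper '[0.01,0.01]'

```text
time: 15.68
tcp_pos: [0.4397, -0.095, 0.0468]
eef_rot: [[-0.05, 0.002, -0.999], [0.999, 0.001, -0.05], [0.001, -1.0, -0.002]]
ft_force: [0.5, 6.2, 10.1]
gripper_width: 0.0159
```

step_arm --turn '[[0,0,0],[0,0,0]]' --slide '[[0.0005,0,0],[0.0005,0,0]]' --gripper '[0.01,0.01]'

```text
time: 15.92
tcp_pos: [0.4397, -0.0946, 0.0468]
eef_rot: [[-0.05, 0.002, -0.999], [0.999, 0.0, -0.05], [0.0, -1.0, -0.002]]
ft_force: [0.4, 5.4, 9.5]
gripper_width: 0.0156
```

```bash
python3 st.py; python3 - <<'E'
from h import *
im,d,p=grab('wrist','w15.png')
cv2.imwrite('pics/w15c.png',cv2.resize(im[260:380,420:640,::-1],None,fx=3.5,fy=3.5,interpolation=cv2.INTER_CUBIC))
im,d,p=grab('top','t4.png')
cv2.imwrite('pics/t4c.png',cv2.resize(im[170:245,270:370,::-1],None,fx=7.8,fy=7.8,interpolation=cv2.INTER_CUBIC))
E
```

```text
15.925 [ 0.4397 -0.0946  0.0468] [ 0.0022  0.0005 -1.    ] [0.4472 5.3721 9.5252] 0.015647031254548582
nest in tool [-0.0181  0.0188  0.0007]
```

View pics/w15c.png

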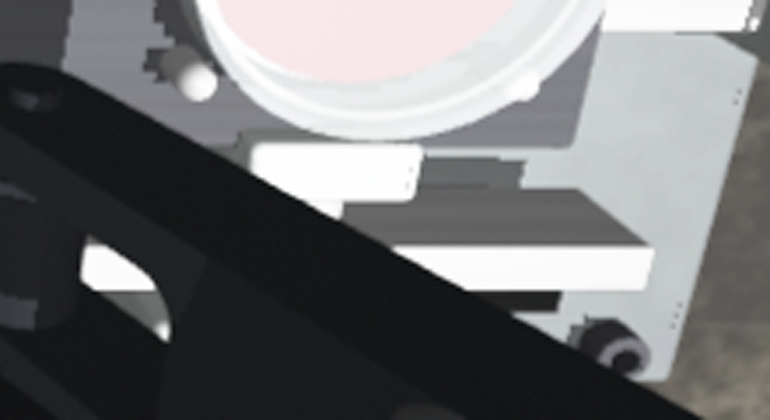

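View pics/t4c.png

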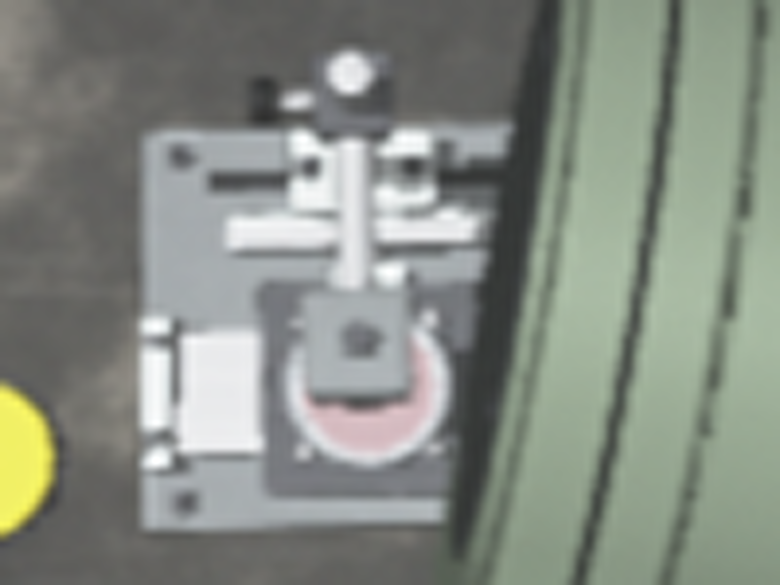

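step_arm --turn '[[0,0,0],[0,0,0]]' --slide '[[0.0005,0,0],[0.0005,0,0]]' --gripper '[0.01,0.01]'

```text
time: 16.27
tcp_pos: [0.4397, -0.0943, 0.0468]
eef_rot: [[-0.05, 0.002, -0.999], [0.999, 0.0, -0.05], [0.0, -1.0, -0.002]]
ft_force: [-0.2, 3.4, 8.7]
gripper_width: 0.0161
```

step_arm --turn '[[0,0,0],[0,0,0]]' --slide '[[0.0005,0,0],[0.0005,0,0]]' --gripper '[0.01,0.01]'

```text
time: 16.52
tcp_pos: [0.4396, -0.0941, 0.0469]
eef_rot: [[-0.049, 0.002, -0.999], [0.999, -0.0, -0.049], [-0.0, -1.0, -0.002]]
ft_force: [0.1, 0.7, 8.3]
gripper_width: 0.016
```

step_arm --turn '[[0,0,0],[0,0,0]]' --slide '[[0.0005,0,0],[0.0005,0,0]]' --gripper '[0.01,0.01]'

```text
time: 16.77
tcp_pos: [0.4396, -0.0939, 0.0468]
eef_rot: [[-0.049, 0.002, -0.999], [0.999, -0.0, -0.049], [-0.001, -1.0, -0.002]]
ft_force: [2.0, -1.2, 7.2]
gripper_width: 0.0156
```

The force crossed zero at y ≈ −0.094, and the TCP now moves only 0.2 mm per 0.5 mm commanded, so the ball sits in the notch. Travel was 124.8 mm against 124.5 mm seen. Last check of dish, knob and stillness.

step_arm --turn '[[0,0,0],[0,0,0],[0,0,0],[0,0,0]]' --slide '[[0,0,0],[0,0,0],[0,0,0],[0,0,0]]' --gripper '[0.01,0.01,0.01,0.01]'

```text
time: 17.27
tcp_pos: [0.4396, -0.0939, 0.0468]
eef_rot: [[-0.049, 0.002, -0.999], [0.999, -0.0, -0.049], [-0.001, -1.0, -0.002]]
ft_force: [0.5, -2.6, 8.1]
gripper_width: 0.0162
```

```bash
python3 st.py; python3 - <<'E'
from h import *
np.set_printoptions(precision=4,suppress=True)
im,d,p=grab('wrist','w16.png')
P=cloud(p,d); yd=np.array([-.0482,.9988]); K0=np.array([.4396,-.0939]); N=K0+.105*yd; print('nest exp',N)
m=(np.hypot(P[...,0]-N[0],P[...,1]-N[1])<.04)&(P[...,2]>.0375)&(P[...,2]<.045); q=P[m]
print(np.median(q[:,2]),cv2.minEnclosingCircle((q[:,:2]*1000).astype(np.float32)))
s=robot.get_state(); print(s['joint_vel'])
im,d,p=grab('scene','s5.png')
cv2.imwrite('pics/s5c.png',cv2.resize(im[100:310,220:440,::-1],None,fx=2.8,fy=2.8,interpolation=cv2.INTER_CUBIC))
E
```

```text
17.275 [ 0.4396 -0.0939  0.0468] [ 0.0023 -0.0005 -1.    ] [ 0.4785 -2.6458  8.1401] 0.016216547271134037
nest in tool [-0.0188  0.0189  0.0007]
nest exp [0.4345 0.011 ]
0.04026560653806055 ((432.5746765136719, 9.594058990478516), 32.8734016418457)
[ 0.0003  0.0013  0.0012  0.0008  0.0016 -0.0006 -0.0012]
```

View pics/w16.png

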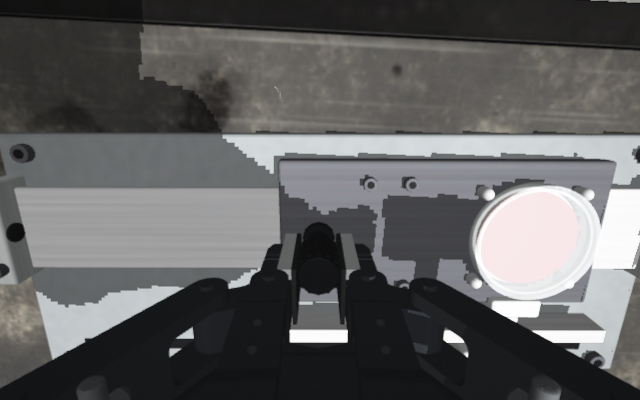

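View pics/s5c.png

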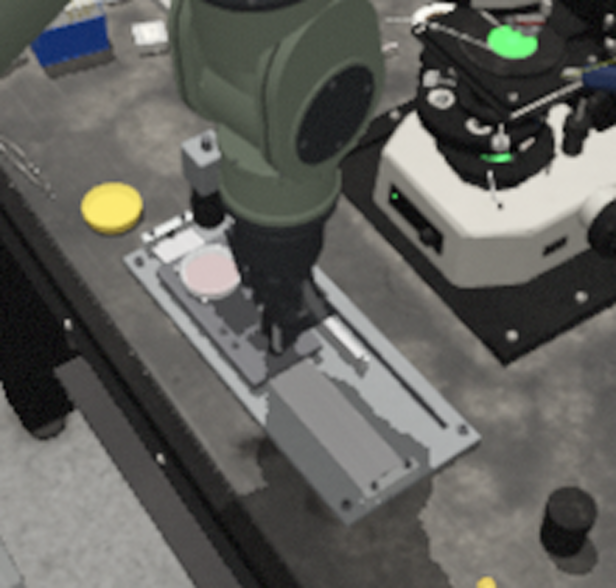

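The dish lies at the same pixels relative to the gripper as before the push, and nothing is moving. I hand in.

```bash
python3 -c "
from rig import robot
print(robot.sign_off()); print(robot.get_state()['time'])"
```

```text
the job is handed in; nothing more can be done
None
the job is handed in; nothing more can be done
```

I set the pink dish between the four pins with the carriage still at its loading end and let go of it. Then I gripped the knob, eased the carriage about 125 mm into the notch, and handed the job in at about 17.4 s, still holding the knob. No verdict was reported.

- **Dish:** after release its centre was within 0.3 mm of the nest, its top was flat at 40.3 mm, and the fingers were clear of it. At the end it sat at the same place in the wrist picture relative to the gripper, top still at 40.3 mm.
- **Notch:** the push force rose to about +6 N as the ball drew the carriage in, then crossed zero at a travel of 124.8 mm. The pictures had put the notch at 124.5 mm. At hand-in the arm was still, with about 2.6 N of push left.
- **Knob:** the fingers were stopped at 16 mm with a 30 N grip set.
- **Other objects:** the arm went near none of the three bystanders. I did not measure them again at the end.

Three readings disagreed:
- The first dish grip pressed on the table with about 16 N, so I regripped a little higher.
- The opening on the dish read 53 mm instead of 59 mm.
- The last circle fit of the dish gave a radius of 32.9 mm, probably because it took in the pins. I relied on the picture comparison there instead.

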